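# Hook a dropped flange ring out from under a clear guard and seat it against the stop

### The arm

A 7-joint arm with a two-finger parallel gripper is mounted at the origin on the work surface. World frame = base frame: x ahead of the robot, y to its left, z up, the work surface at z = 0. Lengths are in mm, angles in rad, forces in N, time in s.
With the tool pointing down it reaches from about 400 to 875 mm from the base axis. Payload 4.4 kg.
Tool frame: the origin (TCP) lies at the very end of the fingers, on their centre line; the grasp point (between the pads) lies 19 mm behind it; z points along the fingers, y is the direction in which the jaws open and shut (so a half turn about z gives the same grasp; the last joint's range is limited). The gripper opens to 85 mm and grips with 20 to 120 N. Pads are 22 mm wide; open, the fingers measure 114 mm over their backs; the gripper's body (76 mm by 85 mm) begins 54 mm behind the grasp point. The pads swing forward as they close: fully open they stand 13 mm farther back than shut.
Start: joints at [1.155, 0.628, 0.038, 1.517, -0.027, 0.996, -0.02], TCP at [222.789, -610.641, 231.313] pointing down, gripper open.
Joint ranges: [-3.06, 3.06], [-0.37, 2.12], [-1.25, 1.32], [0.18, 2.47], [-1.1, 4.24], [0.23, 1.98], [-2.94, 2.94]. Speed limits (rad/s): [2.57, 2.57, 3.14, 3.14, 3.14, 3.14, 3.14].

### API

Orientations are given as [roll, pitch, yaw] about the fixed x, y, z axes, in that order (R = Rz(yaw) Ry(pitch) Rx(roll)).
In Python, from cell import ctrl, eyes gives the robot as it stands.
- The arm moves only by the tool move_arm, never from a script. Its argument "increments" is a list of rows, each a list of 6 numbers: the shift along the tool's x, y, z in cm, then the turn, a rotation vector about the tool's x, y, z in degrees. In form: [[x, y, z, wx, wy, wz], ...]. A call has 1 to 20 rows; each row is the pose to reach, as a shift and turn from the pose commanded when the call began, along the tool's axes at that moment; what a row does not reach only later rows make up. A row lasts 1/10 s, in which the tool goes at most 50 mm and 8.59 degrees, less where a joint would pass 70% of its speed; a pose out of reach is approached as far as the arm can. A call with a gripper value outside its range is refused whole. "grip" is the opening, from -1 (shut) to 1 (fully open), set as the call begins (left out, the last holds). The fingers move at their own pace and stop on an object; the grip force is fixed at half the most. Time passes only in rows, so rows that repeat a pose let the fingers close. It gives the time, the measured TCP pose, the force and the opening at its end, in the units of the state.
- ctrl.read_state(): the state, without advancing time (a new reading comes with each control period).
- eyes.get_image(name): name is "side" or "top"; returns the picture (384x512x3 uint8, red, green, blue); there is no depth.
- eyes.calibration(name): a dict with "fx", "fy", "cx", "cy" (pixels), "dist" ([k1, k2, p1, p2, k3] as OpenCV has them; the pictures are not rectified), "pose" (4x4, takes a point from camera to world coordinates). Camera axes: x right, y up, looking along -z (the intrinsics and any distortion apply to the point x, -y, -z); pixel columns grow to the right and rows downward; lengths in mm; the calibration is good to about 2 mm. A picture is of the moment at which its call begins. calibration takes no time and is no camera call.
- ctrl.finish_job(): hands the job in, once; it reports no verdict.
The state is a dict: "clock": time; "qpos": joint angles; "qd": joint speeds; "tau": joint torques, N m; "eef_pos": TCP position; "tool_rot": TCP orientation; "force": force on the tool from outside, world axes, zero at the start; "torque": the same for the moment, N m; "width": finger opening in mm.
Only numpy, scipy, OpenCV 4.12 (cv2) and the standard library are available. Lean on these libraries where they do the work, as an engineer would, in place of code of your own. Each camera call takes 0.05 s, during which the arm holds its last target. There are 200 camera calls.

### The job

A steel flange ring (the big one) has dropped behind the clear guard on the test bench: take the hooked rod by its handle, reach in through the guard's mouth, put the hook down into the ring's hole and draw the ring out flat along the bench, between the stop's cheeks, until it comes up against the stop's bearing pad. Bed it there with a steady pull of about 10 newtons for a second, never more than 15, then unhook without shifting it and set the rod down upright on the bench on its handle, well clear of the ring and the guard. Do not touch the ring with the fingers, do not knock the guard or the stop, and leave everything else where it is.

Things in the scene. Friction and masses are not known exactly. Their poses are not given: they have to be found in the camera images.
- guard: Clear plastic guard hood with aluminium foot strips, fixed to the bench: 200 mm wide (its x), 220 mm deep (its y), top, two sides and back of 5 mm sheet, inner height 100 mm, top face at 105 mm. Only its front mouth is open. Origin: on the bench in the middle of the mouth. Its y axis points out of the mouth, level; the inside lies at y from -215 to 0 mm, x from -95 to 95 mm.
- stop: Steel stop in front of the guard's mouth, fixed to the guard (same axes). Origin: on the bench, 50 mm in front of the mouth, midway; y axis points away from the guard. Cross bar 100 mm long (x), 16 mm high, at y from 10 to 22 mm; at each end a cheek 10 mm wide, 16 mm high, reaches back to y = -35 mm; 80 mm are free between the cheeks. It carries the bearing pad.
- pad_zero (a point): Where the middle of the bearing pad's flat face would be with the pad wound fully back (8 mm above the bench, axes as stop). The pad: dark steel plate 64 mm long (x), 8 mm thick, 15 mm high, between the cheeks. It was left wound out towards the mouth by 0 to 25 mm, differing each time and not measured: its face is at y from 0 to -25 mm, to be found by touch. It does not give under 20 N.
- flange_center (a point): Centre (6 mm above its underside) of the dropped flange ring: plain steel, 56 mm outside diameter, 28 mm hole right through, 12 mm high, about 0.12 to 0.24 kg. It starts flat on the bench under the guard, 85 to 140 mm behind the mouth and up to 25 mm to either side of the middle.
- rod_grip (a point): Centre of the black block handle of the hooked rod. The handle is 80 mm long (x), 24 mm wide (y), 44 mm high, flat underside 22 mm below this point, and stands on the bench. x axis: along the rod to the hook; z up. The aluminium rod, 7 mm thick, leaves the handle's front end with its axis 30 mm above the handle's underside. Tool mass 0.16 kg, centre of mass about 20 mm ahead of this point.
- rod_tip (a point): Lowest point of the rod's hook: at 270 mm ahead of the handle's centre the 7 mm rod turns straight down and ends in this round tip, 1 mm higher than the handle's underside (21 mm below the handle's centre), so with the rod level it can go into the flange ring's hole.
- small_ring: Bystander, to be left alone: a small plain steel ring, 30 mm across and 8 mm high, lying under the guard beside the flange ring. Origin: at its middle, on the bench.
- standoff: Bystander, to be left alone: a brass round standoff, 18 mm across, 30 mm high, standing under the guard. Origin: at its middle, on the bench.
- coupler: Bystander, to be left alone: a brass round coupler, 22 mm across, 26 mm high, standing beside the stop. Origin: at its middle, on the bench.
- tape: Bystander, to be left alone: a roll of tape, 90 mm across, 24 mm high. Origin: at its middle, on the bench.
- puck: Bystander, to be left alone: a white ceramic disc, 90 mm across, 30 mm high. Origin: at its middle, on the bench.
- driver: Bystander, to be left alone: a screwdriver lying on the bench. Origin: under its middle, on the bench.
- bin: Bystander, to be left alone: an open red parts bin, 110 x 160 x 60 mm. Origin: at its middle, on the bench.

How it is judged:
By the outcome, as a careful person would: the job done as asked, in the order asked, and still so for the second after the job is handed in, with the robot touching nothing.
It also fails if it takes over 72 s, if anything falls off the work surface, if the arm or the gripper's body presses on something with over 40 N, if the wrist force passes 120 N, or if a joint passes its speed limit or range.

## Working session

There is one attempt and no reset: what is moved stays moved. The work goes in short steps, Python scripts to look and compute and a tool call to move; the robot and the scene stay as the last step left them, time stands still between calls to the robot, and variables do not carry over. Pictures are saved under pics/ and viewed, about 8 in all and at most 12, crops included, and the job is handed in when it is done.

Besides the shell and the picture viewer there is one more tool, called after "Request:" as name(argument=value, ...) on one line, values as JSON. move_arm: Moves the arm, as the interface text tells. Its arguments: {"type":"object","properties":{"increments":{"type":"array","items":{"type":"array","items":{"type":"number"}}},"grip":{"type":"number"}},"required":["increments"]}

```bash
ls; mkdir -p pics
python3 - <<'E'
from cell import ctrl, eyes
import cv2
for n in("top","side"):
    cv2.imwrite(f"pics/{n}0.png",cv2.cvtColor(eyes.get_image(n),cv2.COLOR_RGB2BGR))
    print(n,eyes.calibration(n))
print(ctrl.read_state())
E
```

```text
pics
top {'fx': 349.1650868221309, 'fy': 349.1650868221309, 'cx': 251.76444069917346, 'cy': 191.04200026618625, 'dist': array([-0.00979814,  0.        ,  0.        ,  0.        ,  0.        ]), 'pose': array([[ 1.92923639e-02,  9.94535679e-01, -1.02599157e-01,
         4.99585224e+02],
       [-9.99784711e-01,  1.99738825e-02,  5.61923136e-03,
        -1.98574375e+01],
       [ 7.63782960e-03,  1.02468661e-01,  9.94706910e-01,
         9.95704274e+02],
       [ 0.00000000e+00,  0.00000000e+00,  0.00000000e+00,
         1.00000000e+00]])}
side {'fx': 474.17648512886245, 'fy': 474.17648512886245, 'cx': 256.5291434003967, 'cy': 191.39199248081954, 'dist': array([-0.09939378,  0.        ,  0.        ,  0.        ,  0.        ]), 'pose': array([[-9.44034502e-01,  1.81552663e-01, -2.75386074e-01,
         2.46919943e+02],
       [-3.29799628e-01, -5.33644292e-01,  7.78752833e-01,
         1.00962451e+03],
       [-5.57355647e-03,  8.25991768e-01,  5.63654624e-01,
         7.93901995e+02],
       [ 0.00000000e+00,  0.00000000e+00,  0.00000000e+00,
         1.00000000e+00]])}
{'clock': 0.1, 'qpos': array([ 1.15517968,  0.62925318,  0.03844173,  1.51825656, -0.02700982,
        0.99627532, -0.0199771 ]), 'qd': array([-9.20351960e-04, -1.77278829e-03,  4.87924134e-05, -1.98559343e-03,
       -2.03304374e-04,  1.67564744e-03, -9.11668373e-04]), 'tau': array([ 2.13613654e-03, -5.64531684e+01,  1.23012085e+00, -1.93973190e+01,
        1.12530944e-02,  5.46850511e-03, -7.46363611e-06]), 'eef_pos': array([ 222.61821965, -610.1084682 ,  230.48492468]), 'tool_rot': array([-3.13991795e+00,  6.30555765e-06,  3.49836919e-01]), 'force': array([0.20981996, 0.75610505, 0.45595545]), 'torque': array([ 0.02597803,  0.01972938, -0.01716029]), 'width': 85.42078555955204}
```

View pics/top0.png

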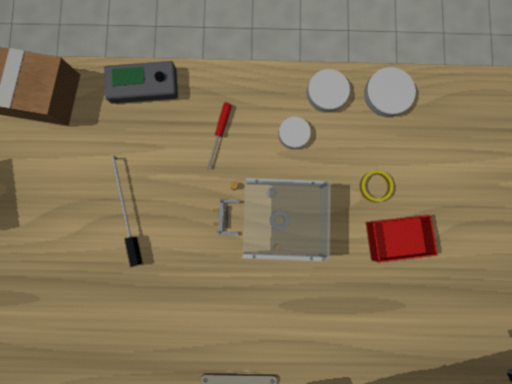

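View pics/side0.png

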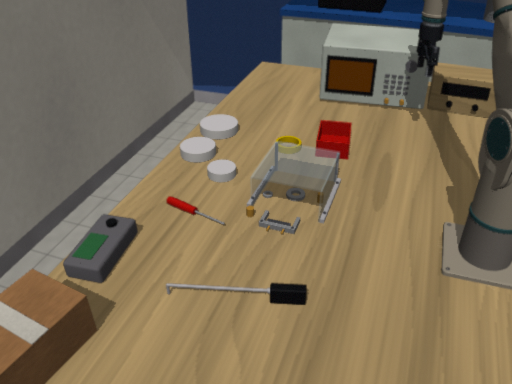

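Top view: guard at about cols 243–330, rows 180–260, with its mouth facing left (+y). The stop is at about (222,217), the rod handle at (133,250) and the hook at (115,158). Next I'll crop in.

Run:
```python
import cv2,numpy as np
t=cv2.imread("pics/top0.png");s=cv2.imread("pics/side0.png")
cv2.imwrite("pics/c1.png",cv2.resize(t[170:270,208:338],None,fx=6,fy=6,interpolation=cv2.INTER_CUBIC))
a=cv2.resize(s[130:240,235:350],None,fx=5,fy=5,interpolation=cv2.INTER_CUBIC)
b=cv2.resize(t[150:275,105:150],None,fx=4.4,fy=4.4,interpolation=cv2.INTER_CUBIC)
cv2.imwrite("pics/c2.png",np.hstack([a,b]))
print(a.shape,b.shape)
```

```text
(550, 575, 3) (550, 198, 3)
```

View pics/c1.png

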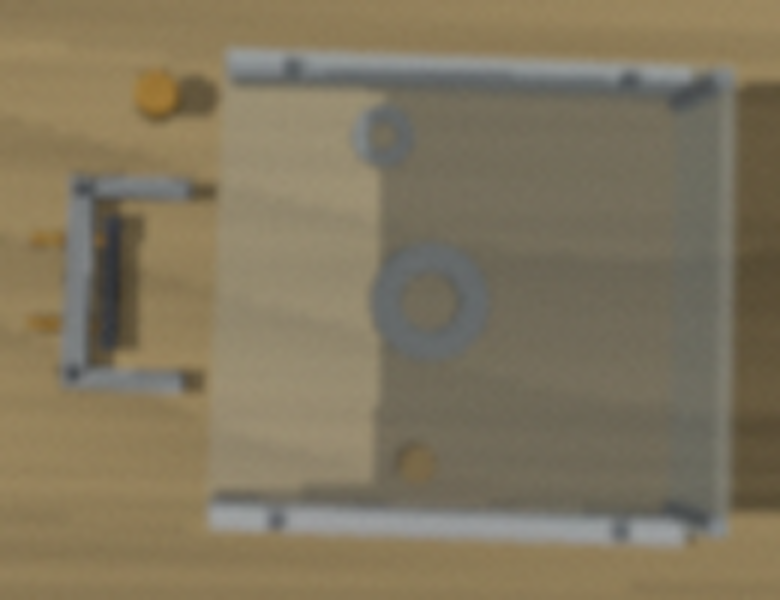

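View pics/c2.png

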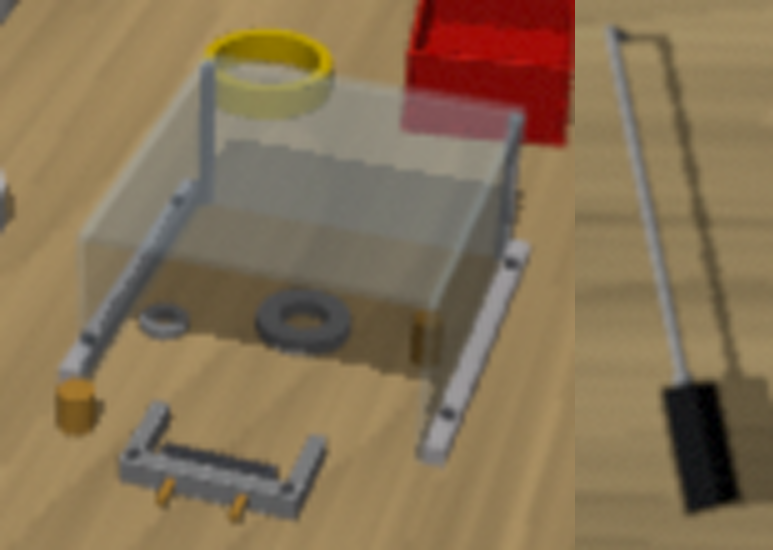

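The crops show:
- **Ring:** crop 1 (430,301), i.e. pixel (279.7,220.2).
- **Guard strips:** near (227,65) to (690,80) and (210,515) to (685,535) in the crop.
- **Stop:** bar from (83,188) to (72,373) in the crop, with screws pointing out. The pad lies at about col 112.
- **Rod:** clean view, hook end to the upper left.

Next I'll turn these into positions.

```bash
cat > h.py <<'E'
import numpy as np,cv2
from cell import ctrl,eyes
F=np.diag([1,-1,-1.])
def ray(n,uv):
    c=eyes.calibration(n);K=np.array([[c['fx'],0,c['cx']],[0,c['fy'],c['cy']],[0,0,1]])
    p=cv2.undistortPoints(np.array(uv,float).reshape(-1,1,2),K,c['dist']).reshape(-1,2)
    d=np.c_[p,np.ones(len(p))]@F@c['pose'][:3,:3].T
    return c['pose'][:3,3],d
def plane(n,uv,z):
    o,d=ray(n,uv);return o+d*((z-o[2])/d[:,2])[:,None]
def proj(n,P):
    c=eyes.calibration(n);K=np.array([[c['fx'],0,c['cx']],[0,c['fy'],c['cy']],[0,0,1]])
    q=(np.array(P,float).reshape(-1,3)-c['pose'][:3,3])@c['pose'][:3,:3]@F
    return cv2.projectPoints(q,np.zeros(3),np.zeros(3),K,c['dist'])[0].reshape(-1,2)
def tri(a,b):
    oa,da=ray('top',a);ob,db=ray('side',b);da=da[0];db=db[0]
    s=np.linalg.lstsq(np.c_[da,-db],ob-oa,rcond=None)[0]
    A=oa+s[0]*da;B=ob+s[1]*db;return (A+B)/2,np.linalg.norm(A-B)
def grab(n,f=None):
    im=cv2.cvtColor(eyes.get_image(n),cv2.COLOR_RGB2BGR)
    if f:cv2.imwrite(f,im)
    return im
E
python3 - <<'E'
from h import *
np.set_printoptions(precision=1,suppress=True)
T=lambda x,y:[(x+.5)/6-.5+208,(y+.5)/6-.5+170]
S=lambda x,y:[(x+.5)/5-.5+235,(y+.5)/5-.5+130]
print("ring",plane('top',[T(430,301)],10),plane('side',[S(303,316)],12),tri(T(430,301),S(303,318)))
print("small",plane('top',[T(383,136)],8),plane('side',[S(163,318)],8))
print("standoff top",plane('top',[T(417,462)],30),tri(T(417,462),S(425,316)))
print("coupler",plane('top',[T(157,95)],26),plane('side',[S(76,390)],26))
print("stop corners outer bar top",plane('top',[T(75,178),T(62,388)],16)) # outer corners
print("cheek ends",plane('top',[T(190,188),T(183,380)],16))
print("side bar corners/cheek ends",plane('side',[S(120,462),S(297,498),S(160,406),S(318,440)],16))
print("strip outer front",plane('top',[T(227,50),T(210,530)],6),"rear",plane('top',[T(690,545)],6))
print("top sheet front edge",plane('top',[T(217,90),T(210,490)],105))
print("top sheet side view",plane('side',[S(80,238),S(432,305)],105))
print("strip tri",tri(T(218,528),S(430,455)),tri(T(228,68),S(72,370)))
print("screws",plane('top',[T(34,238),T(30,322)],8))
print("pad",plane('top',[T(118,218),T(112,350)],15))
# rod
t=cv2.imread("pics/top0.png");s=cv2.imread("pics/side0.png")
for n,im,roi in(("top",t,(105,225,150,275)),("side",s,(260,275,315,315))):
    x0,y0,x1,y1=roi;m=(im[y0:y1,x0:x1].max(2)<50).astype(np.uint8)
    k,l,st,c=cv2.connectedComponentsWithStats(m);i=1+st[1:,4].argmax()
    pts=cv2.findNonZero((l==i).astype(np.uint8)).reshape(-1,2)+[x0,y0]
    print(n,st[i],c[i]+[x0,y0]); 
    r=cv2.boxPoints(cv2.minAreaRect(pts.astype(np.float32)));print(r,plane(n,r,44),plane(n,r,0))
B=lambda x,y:[(x-575+.5)/4.4-.5+105,(y+.5)/4.4-.5+150]
print("rod axis",plane('top',[B(613,35),B(683,380)],30))
print("elbow side", plane('side',[[170,288],[268,292]],30))
E
```

```text
ring [[ 521.5 -104.4   10. ]] [[ 519.9 -100.1   12. ]] (array([ 521.3, -104.7,    7.3]), np.float64(0.6222131299456748))
small [[599.1 -81.4   8. ]] [[598.3 -77.4   8. ]]
standoff top [[447.7 -97.6  30. ]] (array([447.8, -97.6,  29.6]), np.float64(0.19779276990187028))
coupler [[614.4  25.3  26. ]] [[613.6  28.9  26. ]]
stop corners outer bar top [[575.6  63.2  16. ]
 [477.8  66.5  16. ]]
cheek ends [[572.    9.3  16. ]
 [482.6  10.5  16. ]]
side bar corners/cheek ends [[574.1  69.4  16. ]
 [476.8  68.5  16. ]
 [569.6  15.2  16. ]
 [479.4  16.9  16. ]]
strip outer front [[639.   -6.6   6. ]
 [413.3  -3.4   6. ]] rear [[ 410.5 -227.4    6. ]]
top sheet front edge [[607.7  -4.  105. ]
 [438.5  -4.7 105. ]]
top sheet side view [[621.   -1.1 105. ]
 [426.9   0.7 105. ]]
strip tri (array([418.1,  -6.2,   4.1]), np.float64(8.059597130117131)) (array([629.5,  -7.3,  11.1]), np.float64(0.3844710946896112))
screws [[547.5  82.4   8. ]
 [508.1  83.1   8. ]]
pad [[557.3  42.7  15. ]
 [495.8  43.8  15. ]]
top [ 21  12  17  29 334] [133.5 250.9]
[[124.8 238.2]
 [136.8 235.8]
 [142.2 263.2]
 [130.3 265.5]] [[462.9 314.8  44. ]
 [469.9 283.   44. ]
 [397.6 264.6  44. ]
 [390.7 296.2  44. ]] [[461.2 330.3   0. ]
 [468.5 297.    0. ]
 [392.9 277.7   0. ]
 [385.6 310.8   0. ]]
side [ 10   9  36  20 677] [287.7 293.5]
[[270. 284.]
 [305. 284.]
 [305. 303.]
 [270. 303.]] [[466.9 303.4  44. ]
 [394.3 278.8  44. ]
 [380.4 332.4  44. ]
 [449.8 356.   44. ]] [[479.8 261.9   0. ]
 [403.  235.9   0. ]
 [388.2 292.7   0. ]
 [461.7 317.6   0. ]]
rod axis [[685.7 364.9  30. ]
 [468.7 308.2  30. ]]
elbow side [[676.4 374.7  30. ]
 [467.6 314.7  30. ]]
```

```bash
cat >> h.py <<'E'
from scipy.spatial.transform import Rotation as R
def inc(targets,base=None):
    s=ctrl.read_state();p,r=(s['eef_pos'],s['tool_rot']) if base is None else base
    R0=R.from_euler('xyz',r)
    for x,y,z,yaw in targets:
        d=R0.inv().apply(np.array([x,y,z])-p)/10
        w=(R0.inv()*R.from_euler('xyz',[np.pi,0,yaw])).as_rotvec(degrees=True)
        print((x,y,z,yaw),d.round(2),w.round(2))
E
python3 - <<'E'
from h import *
inc([(450,-250,250,.35),(470,50,250,.35),(428,297,180,.26)],(np.array([222.8,-610.6,231.3]),[np.pi,0,.35]))
E
```

```text
(450, -250, 250, 0.35) [ 33.71 -26.08  -1.87] [0. 0. 0.]
(470, 50, 250, 0.35) [ 45.87 -53.58  -1.87] [0. 0. 0.]
(428, 297, 180, 0.26) [ 50.4  -78.22   5.13] [ 0.   -0.    5.16]
```

Request:
move_arm(increments=[[33.7, -26.1, -1.9, 0, 0, 0], [33.7, -26.1, -1.9, 0, 0, 0], [33.7, -26.1, -1.9, 0, 0, 0], [33.7, -26.1, -1.9, 0, 0, 0], [33.7, -26.1, -1.9, 0, 0, 0], [33.7, -26.1, -1.9, 0, 0, 0], [33.7, -26.1, -1.9, 0, 0, 0], [33.7, -26.1, -1.9, 0, 0, 0], [33.7, -26.1, -1.9, 0, 0, 0], [45.9, -53.6, -1.9, 0, 0, 0], [45.9, -53.6, -1.9, 0, 0, 0], [45.9, -53.6, -1.9, 0, 0, 0], [45.9, -53.6, -1.9, 0, 0, 0], [45.9, -53.6, -1.9, 0, 0, 0], [45.9, -53.6, -1.9, 0, 0, 0], [50.4, -78.2, 1, 0, 0, 5], [50.4, -78.2, 1, 0, 0, 5], [50.4, -78.2, 1, 0, 0, 5], [50.4, -78.2, 1, 0, 0, 5], [50.4, -78.2, 1, 0, 0, 5]], grip=1)

```text
clock: 2.1
eef_pos: [428.0, 295.9, 221.2]
tool_rot: [3.141, 0.0, 0.262]
force: [1.4, 0.0, -0.1]
width: 85.2
```

Run:
```python
from h import *
s=ctrl.read_state();print(s['clock'],s['qpos'].round(2),s['eef_pos'],s['tool_rot'],s['force'])
inc([(428,297,100,.26),(428,297,9,.26)])
```

```text
2.1 [-0.61  0.46 -0.08  1.89  0.05  0.8  -2.02] [427.95030474 295.94106941 221.24022487] [3.14128642e+00 2.12995013e-04 2.62466779e-01] [ 1.44339521  0.03547349 -0.12022754]
(428, 297, 100, 0.26) [ 0.03 -0.1  12.12] [0.02 0.01 0.14]
(428, 297, 9, 0.26) [ 0.04 -0.11 21.22] [0.02 0.01 0.14]
```

Request:
move_arm(increments=[[0, -0.1, 6, 0, 0, -8.5], [0, -0.1, 11, 0, 0, -17], [0, -0.1, 11, 0, 0, -25.5], [0, -0.1, 11, 0, 0, -34], [0, -0.1, 11, 0, 0, -42.5], [0, -0.1, 11, 0, 0, -51], [0, -0.1, 11, 0, 0, -59.5], [0, -0.1, 11, 0, 0, -68], [0, -0.1, 11, 0, 0, -76.5], [0, -0.1, 11, 0, 0, -85], [0, -0.1, 11, 0, 0, -93.5], [0, -0.1, 11, 0, 0, -102], [0, -0.1, 11, 0, 0, -110.5], [0, -0.1, 11, 0, 0, -119], [0, -0.1, 11, 0, 0, -127.5], [0, -0.1, 11, 0, 0, -136], [0, -0.1, 11, 0, 0, -144.5], [0, -0.1, 11, 0, 0, -153], [0, -0.1, 11, 0, 0, -161.5], [0, -0.1, 11, 0, 0, -170]])

```text
clock: 4.1
eef_pos: [428.4, 294.9, 111.3]
tool_rot: [-3.141, -0.0, -3.048]
force: [-0.2, -0.4, 0.4]
width: 85.2
```

Run:
```python
from h import *
s=ctrl.read_state();print(s['clock'],s['qpos'].round(2),s['eef_pos'],s['tool_rot'],s['force'])
inc([(428,297,100,.26+np.pi),(428,297,9,.26+np.pi)])
a=grab('top');b=grab('side','pics/side1.png')
cv2.imwrite('pics/c3.png',np.hstack([cv2.resize(a[140:290,90:180],None,fx=4,fy=4),cv2.resize(b[200:350,240:340],None,fx=4,fy=4)]))
```

```text
4.1 [-0.11  0.77 -0.86  1.97  0.83  0.8   0.2 ] [428.44006031 294.85085285 111.32568349] [-3.14118772e+00 -4.10123107e-04 -3.04785939e+00] [-0.22483415 -0.41801671  0.36582271]
(428, 297, 100, 3.401592653589793) [0.02 0.22 1.13] [-0.02 -0.03 -9.53]
(428, 297, 9, 3.401592653589793) [ 0.02  0.22 10.23] [-0.02 -0.03 -9.53]
```

View pics/c3.png

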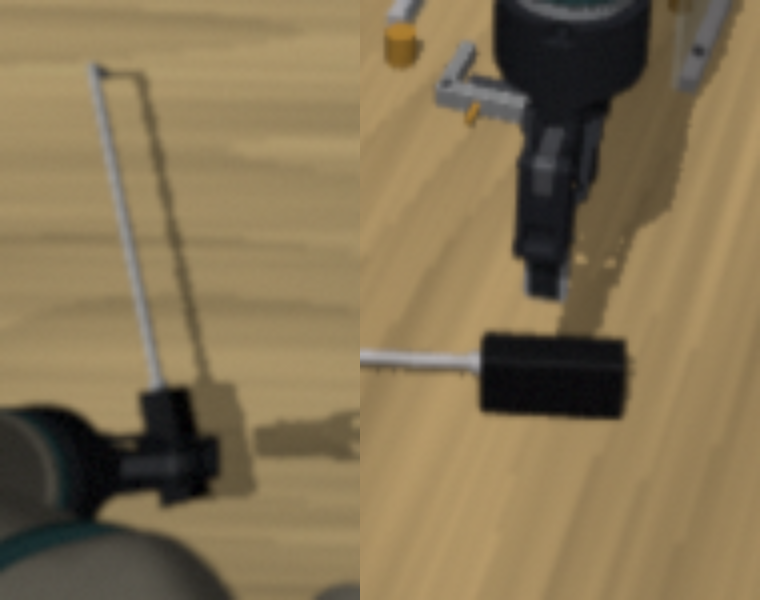

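Fingers straddle the handle in both views. Now I'll descend and grip.

Request:
move_arm(increments=[[0, 0.2, 1, 0, 0, -8], [0, 0.2, 4, 0, 0, -9.5], [0, 0.2, 7, 0, 0, -9.5], [0, 0.2, 9, 0, 0, -9.5], [0, 0.2, 10.1, 0, 0, -9.5], [0, 0.2, 10.1, 0, 0, -9.5], [0, 0.2, 10.1, 0, 0, -9.5]])

```text
clock: 4.9
eef_pos: [428.5, 297.6, 11.2]
tool_rot: [3.141, 0.001, -2.889]
force: [-0.6, -1.0, -0.6]
width: 85.3
```

Request:
move_arm(increments=[[0, 0, 0, 0, 0, 0], [0, 0, 0, 0, 0, 0], [0, 0, 0, 0, 0, 0], [0, 0, 0, 0, 0, 0], [0, 0, 0, 0, 0, 0], [0, 0, 0, 0, 0, 0], [0, 0, 0, 0, 0, 0], [0, 0, 0, 0, 0, 0]], grip=-1)

```text
clock: 5.7
eef_pos: [428.5, 297.5, 11.1]
tool_rot: [3.141, 0.001, -2.888]
force: [-0.8, -0.5, 5.2]
width: 23.3
```

Run:
```python
from h import *
s=ctrl.read_state();print(s['clock'],s['qpos'].round(2),s['eef_pos'],s['tool_rot'],s['force'],s['torque'],s['width'])
```

```text
5.7 [-0.19  0.93 -0.74  2.01  1.08  0.66  0.16] [428.52737502 297.45484851  11.10364335] [ 3.14136691e+00  8.56539957e-04 -2.88781905e+00] [-0.818473   -0.54261784  5.1635157 ] [-0.1188512   0.08139485  0.01349453] 23.271740511396846
```

Request:
move_arm(increments=[[0, 0, -1, 0, 0, 0], [0, 0, -3, 0, 0, 0], [0, 0, -5, 0, 0, 0], [0, 0, -8, 0, 0, 6], [-2, 0.2, -8, 0, 0, 14], [-4, 0.4, -8, 0, 0, 22], [-6, 0.6, -8, 0, 0, 30], [-8, 0.8, -8, 0, 0, 38], [-10.9, 1.1, -8, 0, 0, 46], [-10.9, 1.1, -8, 0, 0, 54], [-10.9, 1.1, -8, 0, 0, 62], [-10.9, 1.1, -8, 0, 0, 70], [-10.9, 1.1, -8, 0, 0, 78], [-10.9, 1.1, -8, 0, 0, 86], [-10.9, 1.1, -8, 0, 0, 94], [-10.9, 1.1, -8, 0, 0, 101], [-10.9, 1.1, -8, 0, 0, 105.8], [-10.9, 1.1, -8, 0, 0, 105.8], [-10.9, 1.1, -8, 0, 0, 105.8], [-10.9, 1.1, -8, 0, 0, 105.8]])

```text
clock: 7.7
eef_pos: [530.8, 335.1, 90.6]
tool_rot: [-3.141, -0.0, 1.55]
force: [0.2, -0.3, -2.1]
width: 23.2
```

Run:
```python
from h import *
s=ctrl.read_state();print(s['clock'],s['qpos'].round(2),s['eef_pos'],s['tool_rot'],s['force'],s['torque'],s['width'])
a=grab('top','pics/top2.png');b=grab('side','pics/side2.png')
p=s['eef_pos'];y=s['tool_rot'][2]; d=-np.array([np.cos(y),np.sin(y),0])
hook=p+270*d; print(hook,proj('top',hook+[0,0,19])-.0,proj('side',hook+[0,0,19]))
cv2.imwrite('pics/c4.png',np.hstack([cv2.resize(a[150:270,140:260],None,fx=3.3,fy=3.3),cv2.resize(b[160:280,200:320],None,fx=3.3,fy=3.3)]))
```

```text
7.7 [-0.36  0.8  -0.42  1.69  0.45  0.75 -1.02] [530.82301386 335.11509301  90.58289989] [-3.14107384e+00 -1.11954714e-04  1.55027856e+00] [ 0.18092981 -0.29667543 -2.06667694] [ 0.104589   -0.0224542  -0.03312449] 23.174113775926017
[525.283606    65.17192314  90.58289989] [[215.69793596 216.14830094]] [[277.31076177 195.62773948]]
```

View pics/c4.png

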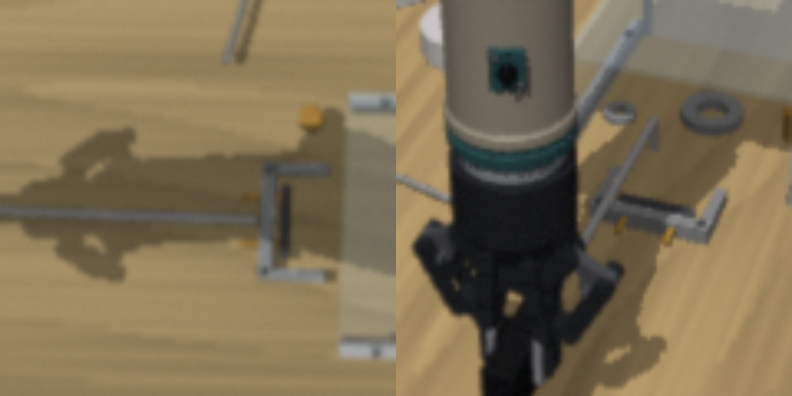

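Run:
```python
from h import *
np.set_printoptions(precision=1,suppress=True)
a=cv2.imread('pics/top2.png');b=cv2.imread('pics/side2.png')
print(a[208:226,150:226:25].mean(2).round()[:, :].T)
print(a[214:219,212:226].mean(2).round())
print(b[190:210,272:286].mean(2).round())
T=[218.5,216.2];S=[278.5,196.0]
print(tri(T,S),plane('top',[T],109.6),plane('side',[S],109.6))
# rod line at height 109.6: centre row vs col
for c in(150,165,180,195,210):
    col=cv2.cvtColor(a,cv2.COLOR_BGR2LAB)[206:226,c].astype(float); print(c,(206+np.abs(col[:,2]-col[:,2].max()).round()).tolist()[4:16])
```

```text
[[ 84.  85.  82.  83.  81.  88.  93.  86.  75.  73.  76.  77.  81.  90.
  110. 124. 127. 128.]
 [ 81.  82.  82.  81.  82.  82.  91.  94.  85.  75.  75.  78.  78.  81.
   80.  82.  82.  82.]
 [ 78.  79.  77.  79.  79.  79.  84.  92.  97.  90.  83.  84.  84.  83.
   85. 101. 116. 121.]
 [ 56.  56.  54.  52.  49.  49.  47.  48.  50.  46.  48.  46.  48.  48.
   48.  44.  46.  56.]]
[[75. 75. 74. 76. 75. 73. 73. 80. 86. 89. 93. 82. 62. 47.]
 [85. 84. 83. 86. 83. 76. 68. 78. 86. 87. 90. 76. 63. 48.]
 [95. 93. 93. 94. 92. 81. 68. 78. 85. 87. 84. 73. 63. 50.]
 [89. 87. 88. 89. 87. 78. 71. 79. 86. 86. 80. 71. 58. 46.]
 [79. 80. 80. 79. 78. 76. 72. 80. 88. 85. 82. 75. 60. 48.]]
[[ 87.  89.  89.  87.  88.  89.  90.  91.  91.  91.  89.  89.  88.  87.]
 [ 89.  87.  88.  89.  89.  91.  91.  92.  90.  93.  89.  89.  88.  88.]
 [ 85.  88.  87.  90.  90.  92.  92.  91.  91.  90.  89.  87.  88.  87.]
 [ 82.  87.  88.  90.  91.  92.  92.  91.  91.  89.  87.  86.  87.  83.]
 [ 78.  86.  88.  89.  92.  91.  92.  92.  89.  89.  88.  87.  86.  81.]
 [ 77.  86.  89.  90.  91.  94.  98.  89.  89.  88.  87.  
[... 888 characters left out ...]
.]
 [ 85.  82.  82.  83.  85.  86.  86.  88.  85.  85.  84.  84.  85.  84.]
 [ 81.  83.  83.  84.  86.  86.  88.  88.  87.  85.  85.  83.  84.  84.]]
(array([524.8,  58.4, 104.1]), np.float64(1.336446927577028)) [[525.3  58.1 109.6]] [[521.9  65.8 109.6]]
150 [213.0, 214.0, 220.0, 227.0, 230.0, 224.0, 217.0, 215.0, 214.0, 214.0, 213.0, 213.0]
165 [209.0, 209.0, 211.0, 219.0, 226.0, 225.0, 218.0, 211.0, 211.0, 210.0, 210.0, 207.0]
180 [207.0, 206.0, 208.0, 213.0, 221.0, 223.0, 219.0, 212.0, 209.0, 208.0, 207.0, 207.0]
195 [213.0, 213.0, 213.0, 213.0, 222.0, 228.0, 228.0, 221.0, 214.0, 212.0, 212.0, 212.0]
210 [213.0, 215.0, 214.0, 214.0, 219.0, 227.0, 229.0, 226.0, 217.0, 213.0, 213.0, 212.0]
```

The hook (elbow end at top px (217.5,216)) matches the nominal position of TCP + 270 mm along the rod to within 1 mm in the top view. So I'll use the top-view frame for the ring (521.5,-104). Now I'll go in.

Request:
move_arm(increments=[[0, 0, 2.5, 0, 0, 0], [0, 0, 5, 0, 0, 0], [0, 0, 5, 0, 0, 0], [-1.5, 0, 5, 0, 0, 0], [-4, 0, 5, 0, 0, 0], [-7, 0, 5, 0, 0, 0], [-10, 0, 5, 0, 0, 0], [-13, 0, 5, 0, 0, 0], [-15.5, 0, 5, 0, 0, 0], [-16.9, 0, 5, 0, 0, 0], [-16.9, 0, 5, 0, 0, 0], [-16.9, 0, 5, 0, 0, 0], [-16.9, 0, 5, 0, 0, 0]])

```text
clock: 9.1
eef_pos: [527.6, 168.5, 41.1]
tool_rot: [3.14, -0.002, 1.551]
force: [0.4, 0.6, -0.9]
width: 23.4
```

Run:
```python
from h import *
np.set_printoptions(precision=1,suppress=True)
s=ctrl.read_state();print(s['clock'],s['qpos'].round(2),s['eef_pos'],s['tool_rot'],s['force'],s['torque'],s['width'])
a=grab('top','pics/top3.png');b=grab('side','pics/side3.png')
p=s['eef_pos'];y=s['tool_rot'][2]; d=-np.array([np.cos(y),np.sin(y),0])
hook=p+270*d; tip=hook-[0,0,10.1];print(tip,proj('top',tip+[0,0,29]),proj('side',[tip,tip+[0,0,29]]))
cv2.imwrite('pics/c5.png',np.hstack([cv2.resize(a[190:250,240:310],None,fx=5.6,fy=5.6),cv2.resize(b[170:230,255:325],None,fx=5.6,fy=5.6)]))
```

```text
9.1 [-0.1  0.8 -0.4  1.9  0.6  0.5 -0.9] [527.6 168.5  41.1] [ 3.1 -0.   1.6] [ 0.4  0.6 -0.9] [ 0.1 -0.  -0.1] 23.351807419407887
[ 522.3 -101.5   31. ] [[279.8 219.1]] [[294.8 187. ]
 [295.2 178.5]]
```

View pics/c5.png

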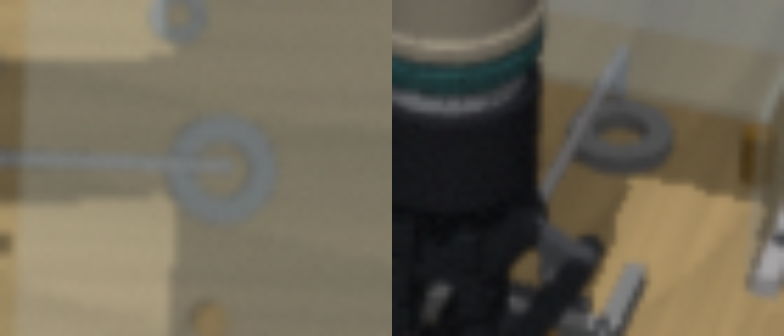

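Seen from above, the hook end at (281,219) sits over the hole, centre (279.3,219.7). In the side view its tip at (294.8,187) matches the prediction, so there's no droop. Lowering.

Request:
move_arm(increments=[[-0.1, 0, 0.7, 0, 0, 0], [-0.1, 0, 1.4, 0, 0, 0], [-0.1, 0, 1.9, 0, 0, 0], [-0.1, 0, 2.3, 0, 0, 0], [-0.1, 0, 2.6, 0, 0, 0], [-0.1, 0, 2.6, 0, 0, 0]])

```text
clock: 9.8
eef_pos: [527.0, 165.1, 14.1]
tool_rot: [-3.141, 0.0, 1.549]
force: [0.3, -0.2, -1.2]
width: 23.3
```

Run:
```python
from h import *
np.set_printoptions(precision=2,suppress=True)
s=ctrl.read_state();print(s['clock'],s['eef_pos'],s['tool_rot'],s['force'],s['torque'],s['width'])
```

```text
9.8 [527.02 165.13  14.09] [-3.14  0.    1.55] [ 0.33 -0.17 -1.17] [ 0.05  0.03 -0.  ] 23.261078375658833
```

Request:
move_arm(increments=[[0.3, 0, 0, 0, 0, 0], [0.6, 0, 0, 0, 0, 0], [0.9, 0, 0, 0, 0, 0], [1.2, 0, 0, 0, 0, 0], [1.5, 0, 0, 0, 0, 0], [2.0, 0.05, 0, 0, 0, 0], [2.6, 0.05, 0, 0, 0, 0], [3.2, 0.05, 0, 0, 0, 0], [3.8, 0.1, 0, 0, 0, 0], [4.4, 0.1, 0, 0, 0, 0], [5.0, 0.1, 0, 0, 0, 0], [5.6, 0.1, 0, 0, 0, 0], [6.2, 0.15, 0, 0, 0, 0], [6.8, 0.15, 0, 0, 0, 0], [7.4, 0.15, 0, 0, 0, 0], [8.0, 0.2, 0, 0, 0, 0], [8.6, 0.2, 0, 0, 0, 0], [9.0, 0.2, 0, 0, 0, 0], [9.3, 0.2, 0, 0, 0, 0], [9.5, 0.2, 0, 0, 0, 0]])

```text
clock: 11.8
eef_pos: [531.4, 260.4, 14.6]
tool_rot: [3.142, 0.0, 1.549]
force: [-0.4, -1.9, -0.8]
width: 23.1
```

Run:
```python
from h import *
np.set_printoptions(precision=2,suppress=True)
s=ctrl.read_state();print(s['clock'],s['eef_pos'],s['tool_rot'],s['force'],s['torque'],s['width'])
a=grab('top','pics/top4.png');b=grab('side','pics/side4.png')
cv2.imwrite('pics/c6.png',np.hstack([cv2.resize(a[185:250,205:275],None,fx=5.6,fy=5.6),cv2.resize(b[180:245,245:315],None,fx=5.6,fy=5.6)]))
```

```text
11.8 [531.37 260.36  14.6 ] [3.14 0.   1.55] [-0.44 -1.85 -0.82] [-0.26 -0.01 -0.01] 23.11132221427751
```

View pics/c6.png

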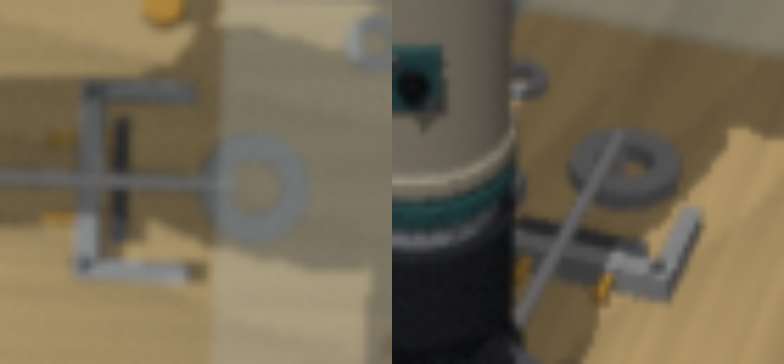

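The ring is on the hook, friction about 2 N and centred between the cheeks. In the crop the ring's edge is at col 205 and the pad face at about col 130, so some 33 mm remain.

Request:
move_arm(increments=[[0.2, 0, 0, 0, 0, 0], [0.5, 0, 0, 0, 0, 0], [0.8, 0, 0, 0, 0, 0], [1.1, 0, 0, 0, 0, 0], [1.4, 0, 0, 0, 0, 0], [1.7, 0, 0, 0, 0, 0], [1.9, 0, 0, 0, 0, 0], [2.1, 0, 0, 0, 0, 0], [2.2, 0, 0, 0, 0, 0]])

```text
clock: 12.8
eef_pos: [531.9, 282.4, 14.6]
tool_rot: [3.142, -0.0, 1.549]
force: [0.1, -1.4, -1.9]
width: 23.1
```

Request:
move_arm(increments=[[0.05, 0, 0, 0, 0, 0], [0.1, 0, 0, 0, 0, 0], [0.15, 0, 0, 0, 0, 0], [0.2, 0, 0, 0, 0, 0], [0.25, 0, 0, 0, 0, 0], [0.3, 0, 0, 0, 0, 0], [0.35, 0, 0, 0, 0, 0], [0.4, 0, 0, 0, 0, 0]])

```text
clock: 13.6
eef_pos: [532.0, 286.2, 14.6]
tool_rot: [3.142, -0.0, 1.549]
force: [-0.4, -0.8, -1.1]
width: 23.4
```

Request:
move_arm(increments=[[0.03, 0, 0, 0, 0, 0], [0.06, 0, 0, 0, 0, 0], [0.09, 0, 0, 0, 0, 0], [0.12, 0, 0, 0, 0, 0], [0.15, 0, 0, 0, 0, 0]])

```text
clock: 14.1
eef_pos: [532.0, 287.7, 14.6]
tool_rot: [3.142, -0.0, 1.549]
force: [-0.1, -1.7, -2.4]
width: 23.1
```

Request:
move_arm(increments=[[0.03, 0, 0, 0, 0, 0], [0.06, 0, 0, 0, 0, 0], [0.09, 0, 0, 0, 0, 0], [0.12, 0, 0, 0, 0, 0]])

```text
clock: 14.5
eef_pos: [532.0, 288.9, 14.6]
tool_rot: [3.142, 0.0, 1.549]
force: [-0.8, -1.8, -1.8]
width: 23.5
```

Request:
move_arm(increments=[[0.03, 0, 0, 0, 0, 0], [0.06, 0, 0, 0, 0, 0], [0.09, 0, 0, 0, 0, 0]])

```text
clock: 14.8
eef_pos: [532.1, 289.8, 14.6]
tool_rot: [3.142, -0.0, 1.549]
force: [0.1, -2.0, -1.7]
width: 23.2
```

Request:
move_arm(increments=[[0.03, 0, 0, 0, 0, 0], [0.06, 0, 0, 0, 0, 0], [0.09, 0, 0, 0, 0, 0]])

```text
clock: 15.1
eef_pos: [532.0, 290.7, 14.6]
tool_rot: [3.142, -0.0, 1.549]
force: [0.8, -1.4, -1.4]
width: 23.2
```

Request:
move_arm(increments=[[0.03, 0, 0, 0, 0, 0], [0.06, 0, 0, 0, 0, 0], [0.09, 0, 0, 0, 0, 0]])

```text
clock: 15.4
eef_pos: [532.1, 291.5, 14.6]
tool_rot: [3.142, 0.0, 1.549]
force: [-0.3, -1.4, -2.1]
width: 23.2
```

Run:
```python
from h import *
np.set_printoptions(precision=2,suppress=True)
s=ctrl.read_state();print(s['clock'],s['eef_pos'],s['tool_rot'],s['force'],s['torque'],s['tau'])
a=grab('top','pics/top5.png')
cv2.imwrite('pics/c7.png',cv2.resize(a[190:245,210:270],None,fx=8,fy=8,interpolation=cv2.INTER_CUBIC))
```

```text
15.4 [532.1  291.53  14.61] [3.14 0.   1.55] [-0.26 -1.42 -2.1 ] [-0.19 -0.04  0.03] [ -0.57 -59.89  -5.94 -11.5   -0.08  -0.28   0.  ]
```

View pics/c7.png

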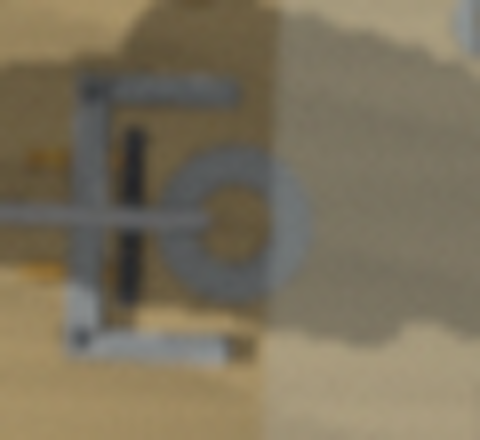

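The ring sits squarely between the cheeks: centre (236,222), cheeks at rows 90 and 348. The gap to the pad is about 17 crop px, so about 5–6 mm.

Request:
move_arm(increments=[[0.05, 0, 0, 0, 0, 0], [0.1, 0, 0, 0, 0, 0], [0.15, 0, 0, 0, 0, 0], [0.2, 0, 0, 0, 0, 0], [0.25, 0, 0, 0, 0, 0]])

```text
clock: 15.95
eef_pos: [532.1, 294.1, 14.6]
tool_rot: [-3.142, -0.0, 1.549]
force: [-0.7, -0.8, -2.7]
width: 23.6
```

Request:
move_arm(increments=[[0.03, 0, 0, 0, 0, 0], [0.06, 0, 0, 0, 0, 0], [0.09, 0, 0, 0, 0, 0]])

```text
clock: 16.25
eef_pos: [532.2, 295.0, 14.6]
tool_rot: [3.142, -0.0, 1.549]
force: [-0.8, -1.1, -1.9]
width: 23.2
```

Request:
move_arm(increments=[[0.03, 0, 0, 0, 0, 0], [0.06, 0, 0, 0, 0, 0]])

```text
clock: 16.45
eef_pos: [532.1, 295.3, 14.6]
tool_rot: [-3.141, 0.001, 1.549]
force: [0.2, -1.6, -2.2]
width: 23.2
```

Request:
move_arm(increments=[[0.03, 0, 0, 0, 0, 0], [0.06, 0, 0, 0, 0, 0]])

```text
clock: 16.65
eef_pos: [532.1, 295.4, 14.4]
tool_rot: [-3.141, 0.001, 1.549]
force: [0.8, -3.6, -2.3]
width: 23.2
```

Request:
move_arm(increments=[[0.03, 0, 0, 0, 0, 0], [0.03, 0, 0, 0, 0, 0]])

```text
clock: 16.85
eef_pos: [532.1, 295.4, 14.4]
tool_rot: [-3.141, 0.002, 1.548]
force: [-0.6, -4.2, -2.0]
width: 22.8
```

Request:
move_arm(increments=[[0.03, 0, 0, 0, 0, 0], [0.03, 0, 0, 0, 0, 0]])

```text
clock: 17.05
eef_pos: [532.1, 295.5, 14.4]
tool_rot: [-3.141, 0.002, 1.548]
force: [0.1, -5.9, -2.1]
width: 23.1
```

Run:
```python
from h import *
np.set_printoptions(precision=2,suppress=True)
s=ctrl.read_state();print(s['clock'],s['eef_pos'],s['tool_rot'],s['force'],s['torque'],s['tau'])
```

```text
17.05 [532.14 295.49  14.36] [-3.14  0.    1.55] [ 0.14 -5.89 -2.1 ] [-0.9 -0.1  0.1] [ -2.75 -60.78  -8.21 -12.81  -0.55  -1.29  -0.08]
```

Request:
move_arm(increments=[[0.02, 0, 0, 0, 0, 0], [0.04, 0, 0, 0, 0, 0], [0.06, 0, 0, 0, 0, 0], [0.06, 0, 0, 0, 0, 0]])

```text
clock: 17.45
eef_pos: [532.1, 295.6, 14.2]
tool_rot: [-3.141, 0.003, 1.548]
force: [-0.3, -6.3, -2.6]
width: 23.1
```

Request:
move_arm(increments=[[0.01, 0, 0, 0, 0, 0], [0.02, 0, 0, 0, 0, 0], [0.02, 0, 0, 0, 0, 0]])

```text
clock: 17.75
eef_pos: [532.1, 295.6, 14.2]
tool_rot: [-3.141, 0.003, 1.548]
force: [-0.5, -6.2, -2.0]
width: 23.2
```

Request:
move_arm(increments=[[0.03, 0, 0, 0, 0, 0], [0.06, 0, 0, 0, 0, 0], [0.06, 0, 0, 0, 0, 0]])

```text
clock: 18.05
eef_pos: [532.1, 295.6, 14.1]
tool_rot: [-3.141, 0.004, 1.548]
force: [0.8, -7.0, -2.8]
width: 23.7
```

Request:
move_arm(increments=[[0.02, 0, 0, 0, 0, 0], [0.03, 0, 0, 0, 0, 0], [0.03, 0, 0, 0, 0, 0]])

```text
clock: 18.35
eef_pos: [532.1, 295.7, 14.0]
tool_rot: [-3.14, 0.004, 1.548]
force: [1.1, -6.6, -2.3]
width: 23.3
```

Request:
move_arm(increments=[[0.03, 0, 0, 0, 0, 0], [0.06, 0, 0, 0, 0, 0], [0.09, 0, 0, 0, 0, 0], [0.09, 0, 0, 0, 0, 0]])

```text
clock: 18.75
eef_pos: [532.1, 295.7, 13.8]
tool_rot: [-3.14, 0.006, 1.548]
force: [0.7, -8.2, -3.6]
width: 23.2
```

Run:
```python
from h import *
np.set_printoptions(precision=2,suppress=True)
for i in range(4):
    s=ctrl.read_state();print(s['clock'],s['eef_pos'],s['tool_rot'],s['force'],s['torque'])
```

```text
18.75 [532.06 295.7   13.84] [-3.14  0.01  1.55] [ 0.73 -8.16 -3.64] [-1.48 -0.11  0.14]
18.75 [532.06 295.7   13.84] [-3.14  0.01  1.55] [ 0.73 -8.16 -3.64] [-1.48 -0.11  0.14]
18.75 [532.06 295.7   13.84] [-3.14  0.01  1.55] [ 0.73 -8.16 -3.64] [-1.48 -0.11  0.14]
18.75 [532.06 295.7   13.84] [-3.14  0.01  1.55] [ 0.73 -8.16 -3.64] [-1.48 -0.11  0.14]
```

Request:
move_arm(increments=[[0.03, 0, 0, 0, 0, 0], [0.06, 0, 0, 0, 0, 0], [0.07, 0, 0, 0, 0, 0], [0.07, 0, 0, 0, 0, 0]])

```text
clock: 19.15
eef_pos: [531.9, 295.7, 13.6]
tool_rot: [-3.139, 0.007, 1.547]
force: [-0.2, -9.9, -3.6]
width: 23.1
```

Request:
move_arm(increments=[[0, 0, 0, 0, 0, 0], [0, 0, 0, 0, 0, 0]])

```text
clock: 19.35
eef_pos: [531.9, 295.8, 13.7]
tool_rot: [-3.14, 0.007, 1.547]
force: [0.1, -9.2, -3.5]
width: 23.1
```

Request:
move_arm(increments=[[0.02, 0, 0, 0, 0, 0], [0.03, 0, 0, 0, 0, 0], [0.03, 0, 0, 0, 0, 0], [0.03, 0, 0, 0, 0, 0], [0.03, 0, 0, 0, 0, 0], [0.03, 0, 0, 0, 0, 0], [0.03, 0, 0, 0, 0, 0]])

```text
clock: 20.05
eef_pos: [531.8, 295.8, 13.6]
tool_rot: [-3.139, 0.007, 1.547]
force: [-0.3, -9.2, -3.2]
width: 23.0
```

Request:
move_arm(increments=[[0, 0, 0, 0, 0, 0], [0, 0, 0, 0, 0, 0], [0, 0, 0, 0, 0, 0], [0, 0, 0, 0, 0, 0], [0, 0, 0, 0, 0, 0], [0, 0, 0, 0, 0, 0], [0, 0, 0, 0, 0, 0]])

```text
clock: 20.75
eef_pos: [531.8, 295.8, 13.6]
tool_rot: [-3.139, 0.007, 1.547]
force: [0.7, -10.6, -3.3]
width: 23.1
```

Run:
```python
from h import *
np.set_printoptions(precision=3,suppress=True)
s=ctrl.read_state();print(s['clock'],s['eef_pos'],s['tool_rot'],s['force'],s['torque'])
a=grab('top','pics/top6.png');b=grab('side','pics/side6.png')
cv2.imwrite('pics/c8.png',np.hstack([cv2.resize(a[190:245,210:270],None,fx=6.5,fy=6.5,interpolation=cv2.INTER_CUBIC),cv2.resize(b[185:240,255:315],None,fx=6.5,fy=6.5,interpolation=cv2.INTER_CUBIC)]))
```

```text
20.75 [531.823 295.778  13.579] [-3.139  0.007  1.547] [  0.692 -10.633  -3.294] [-1.674 -0.051  0.053]
```

View pics/c8.png

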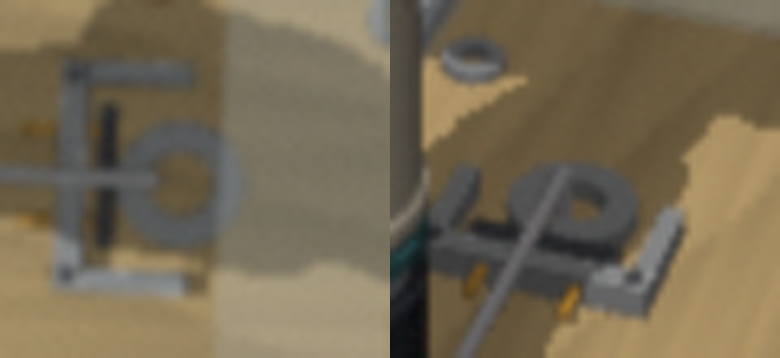

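At the end of the hold the ring lay against the pad (col 118 in the crop) and the pull was 9–10.6 N for about 1.6 s. Now I'll unload, back the hook off to the middle of the hole, and check.

Request:
move_arm(increments=[[-0.1, 0, 0, 0, 0, 0], [-0.2, 0, 0, 0, 0, 0], [-0.3, 0, 0, 0, 0, 0], [-0.4, 0, 0, 0, 0, 0], [-0.5, 0, 0, 0, 0, 0], [-0.7, 0, 0, 0, 0, 0], [-0.9, 0, 0, 0, 0, 0], [-1.1, 0, 0, 0, 0, 0], [-1.3, 0, 0, 0, 0, 0], [-1.4, 0, 0, 0, 0, 0], [-1.4, 0, 0, 0, 0, 0], [-1.4, 0, 0, 0, 0, 0]])

```text
clock: 22.05
eef_pos: [532.0, 286.5, 14.7]
tool_rot: [3.141, -0.0, 1.549]
force: [0.1, 0.8, -1.6]
width: 23.3
```

Run:
```python
from h import *
np.set_printoptions(precision=3,suppress=True)
s=ctrl.read_state();print(s['clock'],s['eef_pos'],s['tool_rot'],s['force'],s['torque'])
```

```text
22.05 [532.021 286.529  14.663] [ 3.141 -0.     1.549] [ 0.065  0.78  -1.574] [ 0.026 -0.045  0.032]
```

Request:
move_arm(increments=[[0, 0, -0.4, 0, 0, 0], [0, 0, -1, 0, 0, 0], [0, 0, -1.8, 0, 0, 0], [0, 0, -2.8, 0, 0, 0], [0, 0, -4.5, 0, 0, 0], [0, 0, -6.5, 0, 0, 0], [0, 0, -8, 0, 0, 0], [2, 0, -8, 0, 0, 0], [5, 0, -8, 0, 0, 0], [5, 0, -8, 0, 0, 0]])

```text
clock: 23.05
eef_pos: [532.2, 342.6, 96.2]
tool_rot: [3.14, -0.007, 1.553]
force: [-1.2, 0.7, -1.8]
width: 23.1
```

Run:
```python
from h import *
np.set_printoptions(precision=3,suppress=True)
s=ctrl.read_state();print(s['clock'],s['eef_pos'],s['tool_rot'],s['force'],s['qpos'])
inc([(428.5,297.5,90,-2.888),(428.5,297.5,12,-2.888)])
T=lambda x,y:[(x+.5)/8-.5+210,(y+.5)/8-.5+190]
a=grab('top','pics/top7.png');c6=cv2.imread('pics/top6.png')
cv2.imwrite('pics/c9.png',np.hstack([cv2.resize(i[190:245,210:270],None,fx=6.5,fy=6.5,interpolation=cv2.INTER_CUBIC) for i in(c6,a)]))
```

```text
23.05 [532.219 342.556  96.223] [ 3.14  -0.007  1.553] [-1.216  0.67  -1.829] [-0.359  0.798 -0.429  1.677  0.441  0.758 -1.014]
(428.5, 297.5, 90, -2.888) [ -4.69 -10.29   0.58] [   0.41   -0.2  -105.52]
(428.5, 297.5, 12, -2.888) [ -4.74 -10.3    8.38] [   0.41   -0.2  -105.52]
```

View pics/c9.png

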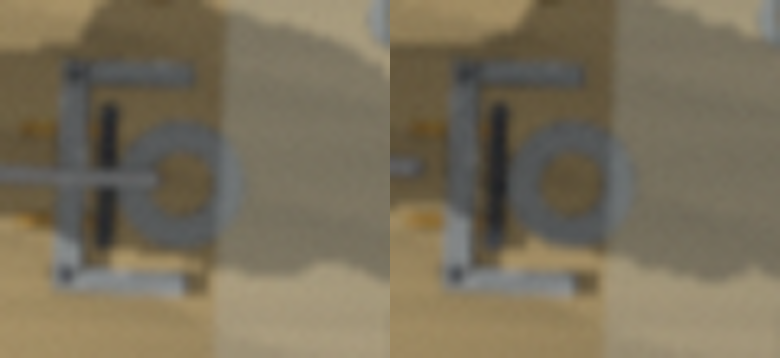

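The ring hasn't shifted after unhooking (its outline is in the same place in both crops). I'll carry the rod back to its clear spot.

Request:
move_arm(increments=[[0, 0, 0, 0, 0, -6], [0, -1, 0, 0, 0, -14], [0, -2, 0, 0, 0, -22], [-1, -3, 0, 0, 0, -30], [-1.5, -4, 0, 0, 0, -38], [-2, -5, 0, 0, 0, -46], [-2.5, -6, 0, 0, 0, -54], [-3, -7, 0, 0, 0, -62], [-3.5, -8, 0, 0, 0, -70], [-4, -9, 0, 0, 0, -78], [-4.1, -10, 0, 0, 0, -86], [-4.1, -10.3, 0, 0, 0, -94], [-4.1, -10.3, 0, 0, 0, -101], [-4.1, -10.3, 0, 0, 0, -105.5], [-4.1, -10.3, 0, 0, 0, -105.5], [-4.1, -10.3, 2, 0, 0, -105.5], [-4.1, -10.3, 4, 0, 0, -105.5], [-4.1, -10.3, 5.5, 0, 0, -105.5], [-4.1, -10.3, 6.5, 0, 0, -105.5], [-4.1, -10.3, 6.5, 0, 0, -105.5]])

```text
clock: 25.1
eef_pos: [428.9, 296.6, 28.7]
tool_rot: [-3.14, -0.002, -2.894]
force: [-0.4, 0.1, -1.1]
width: 23.2
```

Run:
```python
from h import *
np.set_printoptions(precision=3,suppress=True)
s=ctrl.read_state();print(s['clock'],s['eef_pos'],s['tool_rot'],s['force'],s['qpos'],s['torque'])
```

```text
25.1 [428.878 296.584  28.698] [-3.14  -0.002 -2.894] [-0.427  0.133 -1.052] [-0.175  0.903 -0.769  2.005  1.032  0.69   0.19 ] [-0.062 -0.04  -0.007]
```

Now lower the rod to the bench gently; handle contact is expected at TCP z of about 11.

Request:
move_arm(increments=[[0, 0, 0.4, 0, 0, 0], [0, 0, 0.8, 0, 0, 0], [0, 0, 1.1, 0, 0, 0], [0, 0, 1.3, 0, 0, 0], [0, 0, 1.5, 0, 0, 0], [0, 0, 1.6, 0, 0, 0], [0, 0, 1.6, 0, 0, 0], [0, 0, 1.6, 0, 0, 0]])

```text
clock: 25.9
eef_pos: [429.2, 297.7, 13.7]
tool_rot: [3.141, 0.0, -2.893]
force: [-0.2, -0.7, -1.2]
width: 23.3
```

Request:
move_arm(increments=[[0, 0, 0.05, 0, 0, 0], [0, 0, 0.1, 0, 0, 0], [0, 0, 0.1, 0, 0, 0], [0, 0, 0.1, 0, 0, 0]])

```text
clock: 26.3
eef_pos: [429.2, 297.6, 12.6]
tool_rot: [3.142, 0.0, -2.893]
force: [-0.3, -0.6, -1.5]
width: 22.8
```

Request:
move_arm(increments=[[0, 0, 0.05, 0, 0, 0], [0, 0, 0.1, 0, 0, 0], [0, 0, 0.1, 0, 0, 0], [0, 0, 0.1, 0, 0, 0]])

```text
clock: 26.7
eef_pos: [429.2, 297.6, 11.6]
tool_rot: [-3.142, -0.0, -2.893]
force: [0.1, 1.2, -1.5]
width: 23.7
```

Request:
move_arm(increments=[[0, 0, 0.03, 0, 0, 0], [0, 0, 0.06, 0, 0, 0], [0, 0, 0.06, 0, 0, 0], [0, 0, 0.06, 0, 0, 0]])

```text
clock: 27.1
eef_pos: [429.2, 297.6, 11.1]
tool_rot: [-3.142, 0.0, -2.893]
force: [-0.5, -0.4, 0.7]
width: 23.0
```

Contact made: fz has gone from -1.5 to +0.7 N. Open, wait, then withdraw straight up.

Request:
move_arm(increments=[[0, 0, 0, 0, 0, 0], [0, 0, 0, 0, 0, 0], [0, 0, 0, 0, 0, 0], [0, 0, 0, 0, 0, 0], [0, 0, 0, 0, 0, 0], [0, 0, 0, 0, 0, 0], [0, 0, 0, 0, 0, 0], [0, 0, 0, 0, 0, 0]], grip=1)

```text
clock: 27.9
eef_pos: [429.2, 297.6, 11.0]
tool_rot: [-3.142, 0.0, -2.893]
force: [-0.8, 0.0, 0.6]
width: 85.7
```

Request:
move_arm(increments=[[0, 0, -0.5, 0, 0, 0], [0, 0, -1.5, 0, 0, 0], [0, 0, -3, 0, 0, 0], [0, 0, -5, 0, 0, 0], [0, 0, -8, 0, 0, 0], [0, 0, -12, 0, 0, 0], [0, 0, -16, 0, 0, 0], [0, 0, -20, 0, 0, 0], [0, 0, -24, 0, 0, 0], [0, 0, -24, 0, 0, 0], [0, 0, -24, 0, 0, 0]])

```text
clock: 29.0
eef_pos: [429.3, 297.6, 252.2]
tool_rot: [-3.142, 0.002, -2.893]
force: [0.4, -0.5, -0.7]
width: 85.3
```

Run:
```python
from h import *
np.set_printoptions(precision=2,suppress=True)
s=ctrl.read_state();print(s['clock'],s['eef_pos'],s['force'],s['width'])
a=grab('top','pics/top9.png');b=grab('side','pics/side9.png')
c6=cv2.imread('pics/top7.png')
print('ring area diff',np.abs(a[205:235,228:250].astype(int)-c6[205:235,228:250]).mean())
t0=cv2.imread('pics/top0.png')
cv2.imwrite('pics/c10.png',np.hstack([cv2.resize(a[140:290,90:270],None,fx=2.2,fy=2.2),cv2.resize(b[140:320,150:350],None,fx=1.84,fy=1.8333)[:330]]))
```

```text
29.0 [429.31 297.57 252.18] [ 0.37 -0.51 -0.73] 85.30796963926537
ring area diff 25.63888888888889
```

View pics/c10.png

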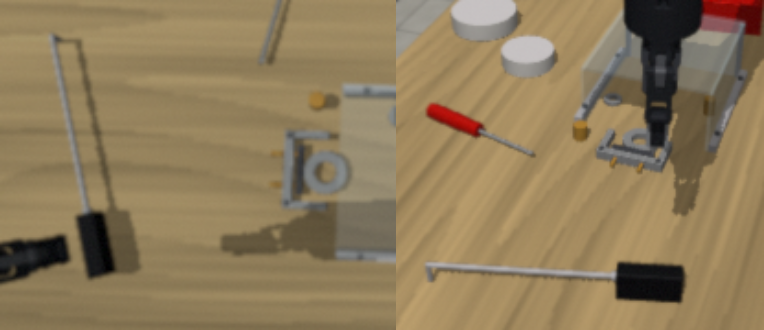

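```bash
python3 - <<'E'
from h import *
for f in('top7','top9'):
    g=cv2.resize(cv2.imread(f'pics/{f}.png')[200:240,220:260],None,fx=8,fy=8,interpolation=cv2.INTER_CUBIC)
    sat=cv2.cvtColor(g,cv2.COLOR_BGR2HSV)[...,1]
    c=cv2.HoughCircles(255-sat,cv2.HOUGH_GRADIENT,1,200,param1=60,param2=12,minRadius=70,maxRadius=95)
    if c is not None:
        x,y,r=c[0,0];u=[(x+.5)/8-.5+220,(y+.5)/8-.5+200];print(f,u,r/8*2.8,plane('top',[u],12))
E
python3 -c "
from cell import ctrl
print(ctrl.finish_job())"
```

```text
top7 [np.float32(237.5), np.float32(217.625)] 27.16 [[525.17629173  13.20718779  12.        ]]
top9 [np.float32(237.5), np.float32(217.625)] 27.965 [[525.17629173  13.20718779  12.        ]]
the job is handed in; nothing more can be done
None
```

The flange ring is out from behind the guard and bedded against the bearing pad. The rod is standing on its handle on the bench, and I handed the job in at about 29 s of the 72 s.

- **Bedding:** I drew the ring flat with the hook through the mouth and between the cheeks, with about 2 N of drag, until it met the pad. I then held 9–10.6 N for about 1.6 s; no reading went above 10.6 N.
- **Unhooking:** I backed the hook off to the middle of the hole and lifted it straight up. The ring's measured centre was the same right after unhooking and at the end, at (525, 13) mm.
- **Rod:** it stands back where it started, nearly 300 mm from the ring and the guard. The gripper was open and at 252 mm when I handed in.
- **Other items:** the last pictures show the guard, stop, coupler and screwdriver undisturbed. The forces seen gave no sign of a knock. I did not measure the bystanders again one by one.

**Disagreements:**
- The side camera placed things about 4 mm further along world y than the top camera. I relied on the top camera, because it matched the hook position worked out from the arm.
- A plain brightness comparison around the ring showed a difference at the end. I put this down to the arm's shadow having moved, since the circle fit showed no shift.

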